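Load the target rod and index the sensor-bench slide one hole towards the scanner

TASK

Take the round target rod out of the plywood block and stand it fully down in the post holder on the bench's slide. Then pull up the slide's locking plunger by its knob, move the slide one hole towards the laser scanner and let the pin go fully home in that hole. Finish while still gripping the plunger's knob, holding the pin home for the measurement, and leave everything else where it stands.

Things in the scene. Friction and masses are not known exactly. Their poses are not given: they have to be found in the camera images.
- rod_mid (a point): target rod, ~0.1 kg: upright matt grey plastic cylinder, 24 mm diameter, 60 mm tall, with a steel spigot below it (12 mm diameter, 28 mm long, last 4 mm coned to 6 mm). Starts loose and upright, spigot in one of the two holes of the plywood block. Point: centre of the grey cylinder, z up along the rod; its underside (shoulder) is 30 mm, the spigot's tip 58 mm below
- block: fixed plywood storage block, 150 (x) x 62 (y) x 34 mm high, origin at the centre of its underside on the desk. Two holes at x = +42 and -42 mm, y = 0: one holds the target rod, the other the reflector (either way round). The rod's shoulder rests on its top
- reflector_mid (a point): bystander: flat upright black reflector panel, 44 x 8 x 48 mm, on the same kind of spigot, loose in the block's other hole, 84 mm from the rod. Point: the panel's centre
- bench: slide bench: aluminium profile plate, 150 (x) x 400 (y) x 16 mm, fixed on the desk. Origin: centre of its underside, z up; the slide moves along its y; its -x side faces the robot. At x = -45 mm a steel index strip, its top 24 mm above the desk, with five 9.6 mm holes 40 mm apart along y; at x = +35 mm a linear guide. The scanner stands on one end (+y or -y), the white plate on the other
- slide (a joint): position (m) of the slide along the bench's +y; 0 = middle hole, where it starts pinned; next holes at +0.040 and -0.040. The slide is an aluminium cross plate 134 (x) x 60 (y) mm, its top 50 mm above the desk, on the linear guide; friction about 1.5 N. With the pin in a hole it has 0.8 mm play either way
- plunger (a joint): how far (m) the locking plunger is pulled up: 0 = pin fully home, 0.014 = up at its stop. The 8 mm pin (round tip) reaches 10 mm below the strip's top when home, so it is clear from 0.010 up; let down between holes, it rides on the strip. A spring pushes it down: 4 N when home, 10 N fully up
- knob (a point): plunger knob: upright round black knob, 26 mm diameter; point: its centre, knob side is 24 mm high (12 up, 12 down; slimmer at its neck). On the slide's front end, 80 mm to bench -x of the post holder; moves with slide and plunger. Pin home: point 78 mm above the desk, 28 mm above the slide's plate. Pull straight up to release
- socket (a point): centre of the mouth of the post holder on the slide's rear end: dark steel block 34 x 34 x 30 mm with a vertical round hole, 14.5 mm diameter, 30 mm deep, mouth 80 mm above the desk; moves with the slide. With the rod fully down its shoulder rests on the rim and rod_mid is 30 mm above this point
- scanner_mid (a point): laser scanner: grey 50 mm square housing with a round black turret, on an aluminium riser, 94 mm tall in all, standing loose on one end of the bench; the slide goes towards it. Point: its centre, 47 mm above its underside
- plate_mid (a point): bystander: upright white background plate (110 x 4 mm, top 100 mm above the bench's plate) on a steel foot, loose on the bench's other end. Point: 50 mm above its underside
- mouse_mid (a point): bystander: black computer mouse, 100 x 58 x 34 mm, on its pad beyond the bench. Point: its centre
Things that resemble listed ones, but are neither listed nor needed, are in the scene too. Of the things that look like the part that bears rod_mid, the smallest one is meant.

How it is judged:
By the outcome, as a careful person would: the job done as asked, in the order asked, and still so for the second after the job is handed in, while the arm keeps its last pose, push and grip.
It also fails if it takes over 45 s, if anything falls off the work surface, if the arm or the gripper's body presses on something with over 40 N, if the wrist force passes 120 N, or if a joint passes its speed limit or range.

ROBOT

A 6-joint arm with a two-finger parallel gripper is mounted at the origin on the work surface. World frame = base frame: x ahead of the robot, y to its left, z up, the work surface at z = 0. Lengths are in m, angles in rad, forces in N, time in s.
With the tool pointing down it reaches from about 0.275 to 0.975 m from the base axis. Payload 8.4 kg.
Tool frame: the origin (TCP) lies at the very end of the fingers, on their centre line; the grasp point (between the pads) lies 19 mm behind it (bot.grip_depth is the distance from the TCP to the grasp point, in m); z points along the fingers, y is the direction in which the jaws open and shut (so a half turn about z gives the same grasp; the last joint's range is limited). The gripper opens to 92 mm and grips with 3 to 60 N. Pads are 20 mm wide; open, the fingers measure 128 mm over their backs; the gripper's body (75 mm by 189 mm) begins 69 mm behind the grasp point.
Start: joints at [-1.294, 0.353, 1.633, -0, 1.155, -0.002], TCP at [0.172, -0.601, 0.215] pointing down, gripper open.
Joint ranges: [-2.63, 2.63], [-0.92, 2.1], [0.06, 2.66], [-1.3, 4.44], [0, 2.69], [-3.02, 3.02]. Speed limits (rad/s): [2.22, 2.22, 2.79, 3.14, 3.14, 3.14].

INTERFACE

Orientations are given as a unit quaternion [w, x, y, z].
In Python, from bench import bot, optics gives the robot as it stands. The module is installed in compiled form; this text tells all that it offers.
- The arm moves only by the tool apply_moves, never from a script. Its argument "series" is one flat list of numbers, 7 for each row, row after row: the turn, a rotation vector about the tool's x, y, z each as a share of 45 degrees, from -1 to 1, then the shift along the tool's x, y, z each as a share of 100 mm, from -1 to 1, then the opening in per cent of the stroke, from 0 (shut) to 100 (fully open). A call has 1 to 20 rows; each row is the pose to reach, as a shift and turn from the pose commanded when the call began, along the tool's axes at that moment; what a row does not reach only later rows make up. A row lasts 1/12 s, in which the tool goes at most 41.7 mm and 7.16 degrees, less where a joint would pass 70% of its speed; a pose out of reach is approached as far as the arm can. A call with a number of a shift or a turn outside -1 to 1 is refused whole. A call with a gripper value outside its range is refused whole. The fingers move at their own pace and stop on an object; "grip_force" is the grip in N (left out, the last holds). Time passes only in rows, so rows that repeat a pose let the fingers close. It gives the time, the measured TCP pose, the force and the opening at its end, in the units of the state.
- bot.sense(): the state, without advancing time (a new reading comes with each control period).
- optics.read_camera(name): name is "scene" or "top" or "wrist"; returns the picture (420x560x3 uint8, red, green, blue); there is no depth.
- optics.camera_params(name): a dict with "vertical_fov" (degrees; the focal length in pixels is half the picture's height over the tangent of half this angle, whatever the lens; pixels are square), "cx", "cy" (the principal point, pixels), "R" (3x3) and "t" (3): a world point X has camera coordinates R X + t. Camera axes: x right, y down, z forward; pixel columns grow to the right and rows downward; lengths in m; the calibration is good to about 2 mm. A picture is of the moment at which its call begins: read the wrist's pose just before it. camera_params takes no time and is no camera call; for the wrist camera it gives the pose at the moment of the call.
- bot.sign_off(): hands the job in, once; it reports no verdict.
The state is a dict: "time_s": time; "joints": joint angles; "qd": joint speeds; "joint_efforts": joint torques, N m; "ee_pos": TCP position; "tool_rot": TCP orientation; "force": force on the tool from outside, world axes, zero at the start; "torque": the same for the moment, N m; "width": opening from 0.0 (shut) to 1.0 (fully open).
Only numpy, scipy, OpenCV 4.12 (cv2) and the standard library are available. Lean on these libraries where they do the work, as an engineer would, in place of code of your own. Each camera call takes 0.05 s, during which the arm holds its last target.

## Working session

There is one attempt and no reset: what is moved stays moved. The work goes in short steps, Python scripts to look and compute and a tool call to move; the robot and the scene stay as the last step left them, time stands still between calls to the robot, and variables do not carry over. Pictures are saved under pics/ and viewed, and the job is handed in when it is done.

Besides the shell and the picture viewer there is one more tool, called after ">>>" as name(argument=value, ...), one argument or row to a line, values as JSON. apply_moves: Moves the arm, as the interface text tells. Its arguments: {"type":"object","properties":{"series":{"type":"array"},"grip_force":{"type":"number"}},"required":["series"]}

```bash
mkdir -p pics; ls
cat > h.py <<'E'
import numpy as np, cv2
from bench import bot, optics
def grab(n,f):
    p=optics.camera_params(n); im=optics.read_camera(n)
    cv2.imwrite('pics/'+f+'.png',cv2.cvtColor(im,cv2.COLOR_RGB2BGR)); np.savez('pics/'+f+'.npz',im=im,R=np.array(p['R']),t=np.array(p['t']),cx=p['cx'],cy=p['cy'],f=210/np.tan(np.radians(p['vertical_fov'])/2))
def load(f): return np.load('pics/'+f+'.npz')
def ray(d,u,v):
    R=d['R'];c=-R.T@d['t'];w=R.T@np.array([(u-d['cx'])/d['f'],(v-d['cy'])/d['f'],1]);return c,w/np.linalg.norm(w)
def onz(d,u,v,z):
    c,w=ray(d,u,v);return c+w*(z-c[2])/w[2]
def proj(d,X):
    x=d['R']@np.array(X)+d['t'];return d['f']*x[0]/x[2]+d['cx'],d['f']*x[1]/x[2]+d['cy']
def tri(*rs):
    A=np.zeros((3,3));b=np.zeros(3)
    for c,w in rs:
        P=np.eye(3)-np.outer(w,w);A+=P;b+=P@c
    return np.linalg.solve(A,b)
E
python3 - <<'E'
from h import *
print(bot.sense())
for n in ['scene','top','wrist']:
    grab(n,n+'0'); d=load(n+'0'); print(n,d['f'],d['cx'],d['cy'],(-d['R'].T@d['t']).round(3),d['R'].round(2).tolist(), optics.camera_params(n).keys())
E
```

```text
pics
{'time_s': 0.0, 'joints': array([-1.29441622e+00,  3.53690719e-01,  1.63412707e+00, -1.35237262e-05,
        1.15519880e+00, -2.42224505e-03]), 'qd': array([ 5.49916758e-04, -6.73659307e-05,  8.29113271e-04, -7.48818815e-04,
        5.73603371e-04, -7.62827848e-04]), 'joint_efforts': array([ 1.50664535e-03, -5.93835104e+01, -3.34212577e+01,  6.97296252e-02,
        2.33872386e-02, -1.36632852e-04]), 'ee_pos': array([ 0.17184923, -0.60039197,  0.21384013]), 'tool_rot': array([-7.04455285e-04,  9.90298749e-01,  1.38952799e-01, -1.03346412e-04]), 'force': array([ 0.38398376, -0.36314383, -0.65445816]), 'torque': array([ 0.00670407, -0.03523457, -0.01216404]), 'width': 1.0008754357539575}
scene 434.9493717872694 276.6571691446727 217.86572533179694 [1.277 0.097 0.556] [[-0.1, 0.99, 0.01], [0.55, 0.07, -0.84], [-0.83, -0.08, -0.55]] dict_keys(['vertical_fov', 'cx', 'cy', 'R', 't'])
top 404.05355320860286 285.97080789801294 206.2864303282827 [0.481 0.044 0.913] [[0.02, -1.0, 0.0], [-1.0, -0.02, -0.09], [0.09, 0.0, -1.0]] dict_keys(['vertical_fov', 'cx', 'cy', 'R', 't'])
wrist 353.76688339201047 276.30152890798166 208.60204250621808 [ 0.242 -0.581  0.384] [[0.28, -0.96, -0.0], [-0.93, -0.27, 0.26], [-0.25, -0.07, -0.97]] dict_keys(['vertical_fov', 'cx', 'cy', 'R', 't'])
```

View pics/scene0.png

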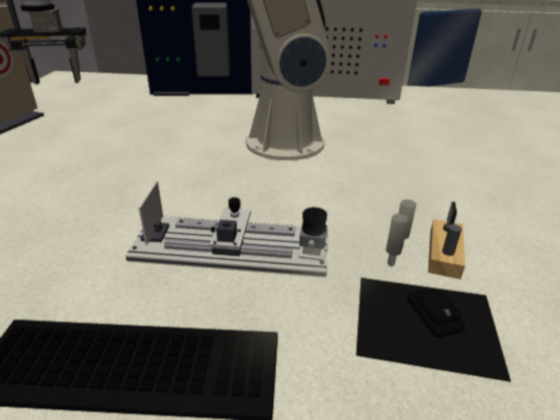

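View pics/top0.png

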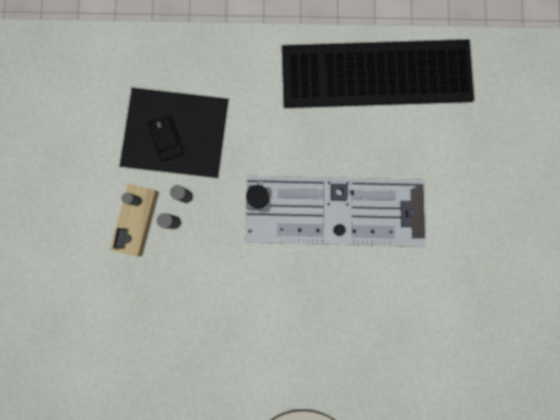

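View pics/wrist0.png

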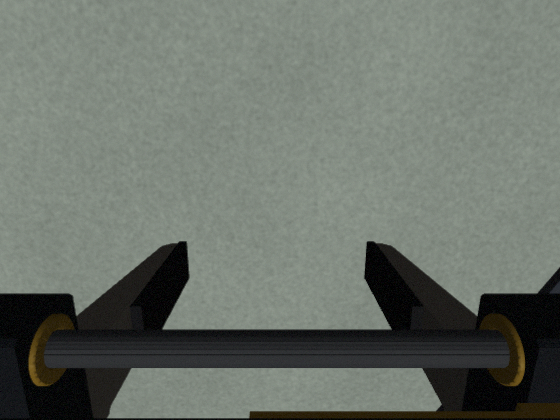

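Run:
```python
from h import *
a=cv2.imread('pics/top0.png');b=cv2.imread('pics/scene0.png')
c1=cv2.resize(a[170:270,100:200],(400,400),interpolation=cv2.INTER_CUBIC)
c2=cv2.resize(b[190:280,380:480],(400,360),interpolation=cv2.INTER_CUBIC)
c2=cv2.copyMakeBorder(c2,0,40,0,0,cv2.BORDER_CONSTANT)
cv2.imwrite('pics/c1.png',np.hstack([c1,c2]))
cv2.imwrite('pics/c2.png',cv2.resize(a[165:255,235:435],(800,360),interpolation=cv2.INTER_CUBIC))
cv2.imwrite('pics/c3.png',cv2.resize(b[180:275,120:340],(800,345),interpolation=cv2.INTER_CUBIC))
```

```text
(no output)
```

View pics/c1.png

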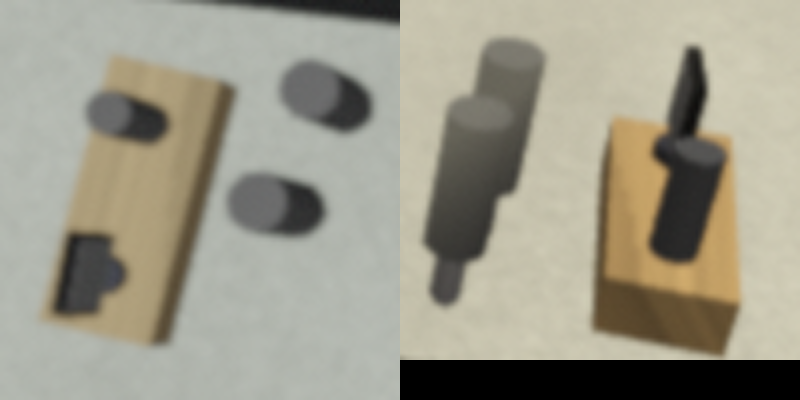

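View pics/c2.png

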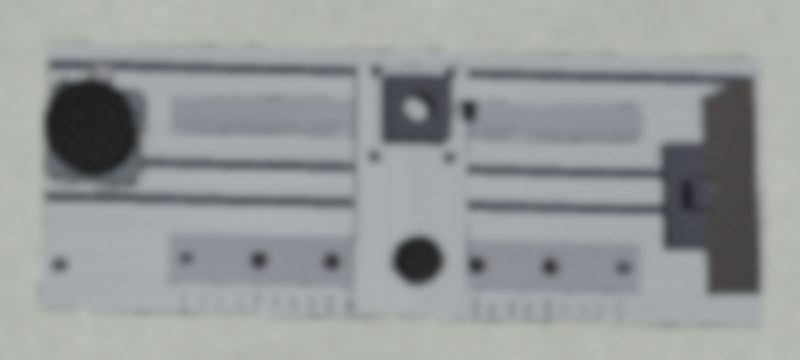

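View pics/c3.png

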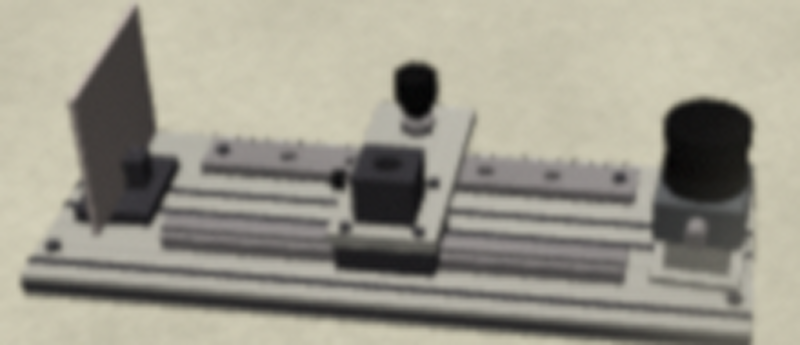

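Run:
```python
from h import *
t=load('top0');s=load('scene0')
print('rodtop',onz(t,127.5,198.5,.094), 'scene', onz(s,380+302/4,190+152/4,.094))
print('sock',onz(t,339.2,192,.08),'scene',onz(s,120+387/800*220,180+162/345*95,.08))
print('knob',onz(t,339.5,230.2,.09),'scene',onz(s,120+416/800*220,180+72/345*95,.09))
print('scanner',onz(t,235+92/4,165+128/4,.11))
for u,v in [(48,62),(42,307),(760,322),(757,78)]: print('bench',onz(t,235+u/4,165+v/4,.016))
hsv=cv2.cvtColor(t['im'],cv2.COLOR_RGB2HSV)
m=cv2.inRange(hsv,(10,60,60),(30,255,255)); cs,_=cv2.findContours(m,0,2); c=max(cs,key=cv2.contourArea);r=cv2.minAreaRect(c);print(r)
for p in cv2.boxPoints(r): print(p,onz(t,p[0],p[1],.034))
for p in [(186,258),(259,260),(332,262),(477,265),(551,267),(624,268)]: print(onz(t,235+p[0]/4,165+p[1]/4,.024))
```

```text
rodtop [0.56347054 0.36693474 0.094     ] scene [0.57167675 0.36985035 0.094     ]
sock [ 0.58621786 -0.06624046  0.08      ] scene [ 0.59216567 -0.06468174  0.08      ]
knob [ 0.50668574 -0.06600861  0.09      ] scene [ 0.51462528 -0.06290593  0.09      ]
scanner [0.56949893 0.1000094  0.11      ]
bench [0.61656112 0.13214887 0.016     ]
bench [0.47978195 0.13191071 0.016     ]
bench [ 0.47849792 -0.26512286  0.016     ]
bench [ 0.61456888 -0.26514118  0.016     ]
((134.27723693847656, 220.1131134033203), (30.97398567199707, 67.89022064208984), 15.068489074707031)
[110.497925 248.86484 ] [0.4593556  0.42170193 0.034     ]
[128.14758 183.30896] [0.6029983  0.39093738 0.034     ]
[158.05655 191.36139] [0.58637764 0.32453901 0.034     ]
[140.40689 256.91727] [0.44320475 0.35619064 0.034     ]
[0.50800326 0.05271586 0.024     ]
[0.50761211 0.0125875  0.024     ]
[ 0.507221   -0.02753666  0.024     ]
[ 0.50697786 -0.10722138  0.024     ]
[ 0.5065965 -0.1478846  0.024    ]
[ 0.50675409 -0.18799695  0.024     ]
```

```bash
cat >> h.py <<'E'
from scipy.spatial.transform import Rotation as Ro
def cur():
    s=bot.sense();q=s['tool_rot'];R=Ro.from_quat([q[1],q[2],q[3],q[0]]);return s,s['ee_pos'],R
def des(yaw):
    c,s_=np.cos(np.radians(yaw)),np.sin(np.radians(yaw));return Ro.from_matrix(np.array([[c,s_,0],[s_,-c,0],[0,0,-1]]))
def plan(target,yaw):
    s,p,R=cur();sh=R.inv().apply(np.array(target)-p)/.1;tu=(R.inv()*des(yaw)).as_rotvec()/np.radians(45)
    print('t',round(s['time_s'],2),'tcp',p.round(4),'yaw',round(np.degrees(np.arctan2(*R.as_matrix()[[1,0],0])),2),'F',s['force'].round(1),'w',round(s['width'],3));print('turn',tu.round(3),'shift',sh.round(3))
E
python3 - <<'E'
from h import *
plan([.5,-.066,.215],0)
E
```

```text
t 0.15 tcp [ 0.1719 -0.6005  0.214 ] yaw 15.98 F [0.9 0.1 0.2] w 1.0
turn [-0.001  0.     0.355] shift [ 4.625 -4.235 -0.005]
```

>>> apply_moves(
  series=[0,0,0.355,1,-0.9,0,100,0,0,0.355,1,-0.9,0,100,0,0,0.355,1,-0.9,0,100,0,0,0.355,1,-0.9,0,100],
)

```text
time_s: 0.48
ee_pos: [0.2449, -0.4821, 0.214]
tool_rot: [-0.002, 1.0, -0.001, 0.0]
force: [0.7, -0.0, -0.6]
width: 0.999
```

Run:
```python
from h import *
plan([.5,-.066,.215],0)
```

```text
t 0.48 tcp [ 0.2449 -0.4821  0.214 ] yaw -0.06 F [ 0.7 -0.  -0.6] w 0.999
turn [-0.004 -0.    -0.001] shift [ 2.546e+00 -4.164e+00  4.000e-03]
```

>>> apply_moves(
  series=[0,0,0,0.6,-1,0,100,0,0,0,0.6,-1,0,100,0,0,0,0.6,-1,0,100],
)

```text
time_s: 0.73
ee_pos: [0.3039, -0.3848, 0.2144]
tool_rot: [-0.0, 1.0, -0.0, -0.0]
force: [0.5, -0.4, 0.3]
width: 0.998
```

>>> apply_moves(
  series=[0,0,0,0.6,-1,0,100,0,0,0,0.6,-1,0,100,0,0,0,0.6,-1,0,100],
)

```text
time_s: 0.98
ee_pos: [0.3641, -0.2847, 0.2146]
tool_rot: [-0.0, 1.0, 0.0, 0.0]
force: [0.1, -0.5, 0.6]
width: 1.002
```

>>> apply_moves(
  series=[0,0,0,0.6,-1,0,100,0,0,0,0.6,-1,0,100,0,0,0,0.6,-1,0,100],
)

```text
time_s: 1.23
ee_pos: [0.4244, -0.1847, 0.2148]
tool_rot: [-0.0, 1.0, 0.0, 0.0]
force: [-0.5, 0.4, -1.0]
width: 0.999
```

>>> apply_moves(
  series=[0,0,0,0.7,-1,0,50,0,0,0,0.7,-1,0,50,0,0,0,0.7,-1,0,50,0,0,0,0.7,-1,0,50,0,0,0,0.7,-1,0,50],
)

```text
time_s: 1.65
ee_pos: [0.4942, -0.0853, 0.2144]
tool_rot: [0.0, 1.0, 0.002, -0.0]
force: [0.2, -0.6, -1.0]
width: 0.659
```

Run:
```python
from h import *
plan([.5,-.066,.215],0)
grab('wrist','w1')
```

```text
t 1.65 tcp [ 0.4942 -0.0853  0.2144] yaw 0.24 F [ 0.2 -0.6 -1. ] w 0.659
turn [0.    0.    0.005] shift [ 0.059 -0.193 -0.007]
```

View pics/w1.png

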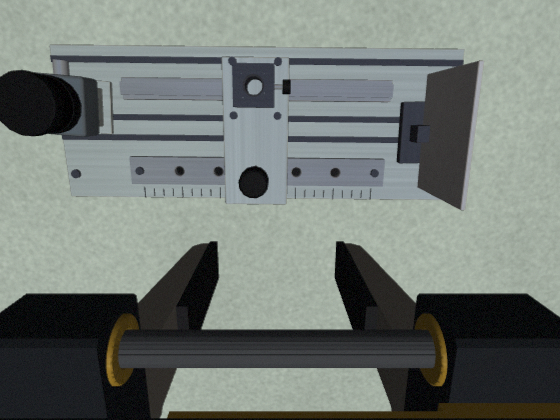

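Run:
```python
from h import *
d=load('w1'); g=cv2.cvtColor(d['im'],cv2.COLOR_RGB2GRAY)
a=cv2.imread('pics/w1.png'); cv2.imwrite('pics/c4.png',cv2.resize(a[50:215,200:310],(530,795),interpolation=cv2.INTER_CUBIC))
print(g[80:96:2,240:272:2]); 
def cen(m,u,v,r):
    mm=np.zeros_like(m);mm[v-r:v+r,u-r:u+r]=m[v-r:v+r,u-r:u+r];n,l,st,c=cv2.connectedComponentsWithStats(mm);i=1+np.argmax(st[1:,4]);return c[i],st[i]
h=cen((g>110).astype('uint8'),255,87,12);print('hole',h,onz(d,*h[0],.08))
k=cen((g<45).astype('uint8'),254,182,22);print('knob',k,onz(d,*k[0],.088))
holes=[]
for u,v in [(180,171),(219,171),(297,172),(335,173)]:
    x=cen((g<90).astype('uint8'),u,v,7);print(x[0],onz(d,*x[0],.024))
```

```text
[[ 60  62  57  28  29  50 149 148 148 136  26  51  58  57  60  61]
 [ 54  56  54  26  50 155 154 154 153 152 140  47  57  57  60  57]
 [ 60  58  42  21 131 159 157 154 153 153 155  68  56  62  59  59]
 [ 56  54  51  36 160 159 156 156 152 152 152  67  55  57  58  57]
 [ 61  59  48  48 158 159 155 154 153 152 151  46  58  59  59  59]
 [ 59  61  51  31 159 158 157 155 152 151 141  46  57  59  58  56]
 [ 60  61  58  51  84 155 156 156 152 144  51  59  78  58  59  58]
 [ 57  60  58  60  51  76 114 107 100  49  54  61  64  63  60  61]]
hole (array([254.34705882,  86.72352941]), array([248,  80,  14,  15, 170], dtype=int32)) [ 0.58796865 -0.06694055  0.08      ]
knob (array([253.17712692, 182.05299861]), array([239, 166,  29,  32, 717], dtype=int32)) [ 0.51065565 -0.06551963  0.088     ]
[179.17333333 170.50666667] [0.51006313 0.0144246  0.024     ]
[218.29333333 171.02666667] [ 0.50970778 -0.02564933  0.024     ]
[295.86666667 171.65333333] [ 0.50942043 -0.10517221  0.024     ]
[334.7027027  172.09459459] [ 0.50914476 -0.14500544  0.024     ]
```

View pics/c4.png

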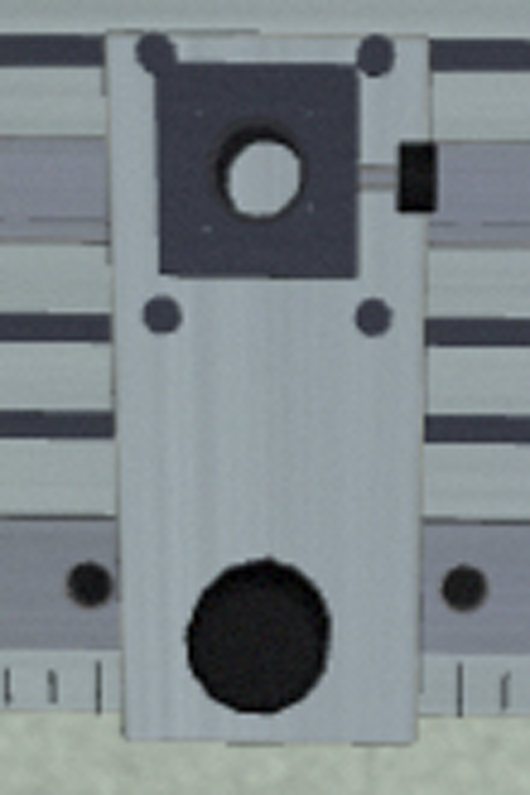

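>>> apply_moves(
  series=[0,0,0,0,-1,0,50,0,0,0,0,-1,0,50,0,0,0,0,-1,0,50],
)

```text
time_s: 1.95
ee_pos: [0.4925, 0.0145, 0.2145]
tool_rot: [-0.0, 1.0, -0.001, -0.0]
force: [-0.2, -0.2, -0.3]
width: 0.501
```

>>> apply_moves(
  series=[0,0,0,0,-1,0,50,0,0,0,0,-1,0,50,0,0,0,0,-1,0,50],
)

```text
time_s: 2.2
ee_pos: [0.493, 0.1151, 0.2147]
tool_rot: [-0.0, 1.0, -0.0, 0.0]
force: [-1.8, 0.7, -0.3]
width: 0.503
```

>>> apply_moves(
  series=[0,0,0,0,-1,0,50,0,0,0,0,-1,0,50,0,0,0,0,-1,0,50],
)

```text
time_s: 2.45
ee_pos: [0.4935, 0.2153, 0.2148]
tool_rot: [-0.001, 1.0, -0.0, 0.0]
force: [0.3, 0.4, 0.4]
width: 0.497
```

>>> apply_moves(
  series=[0,0,0.26,0,-1,0,50,0,0,0.26,0,-1,0,50,0,0,0.26,0,-1,0,50,0,0,0.26,0,-1,0,50,0,0,0.26,0,-1,0,50],
)

```text
time_s: 2.87
ee_pos: [0.4935, 0.3122, 0.2142]
tool_rot: [0.001, 0.995, -0.102, -0.0]
force: [0.7, 0.3, 0.2]
width: 0.499
```

Run:
```python
from h import *
plan([.49,.355,.215],-12)
grab('wrist','w2')
```

```text
t 2.87 tcp [0.4935 0.3122 0.2142] yaw -11.65 F [0.7 0.3 0.2] w 0.499
turn [0.001 0.    0.008] shift [-0.121 -0.412 -0.008]
```

View pics/w2.png

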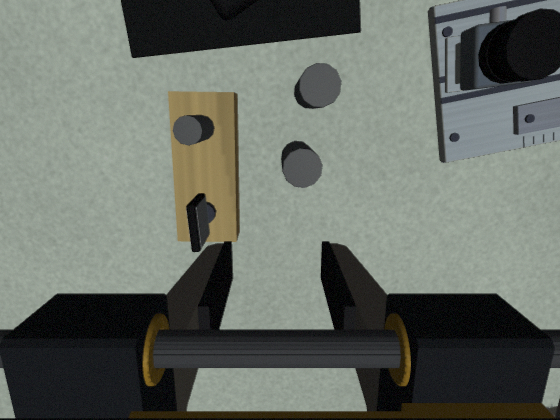

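Run:
```python
from h import *
d=load('w2'); g=cv2.cvtColor(d['im'],cv2.COLOR_RGB2GRAY)
b=cv2.cvtColor(d['im'],cv2.COLOR_RGB2BGR)[70:260,150:360]
cv2.imwrite('pics/c5.png',cv2.resize(b,(800,int(190*800/210)),interpolation=cv2.INTER_CUBIC)[:600])
print(g[112:150:2,168:216:2])
m=cv2.inRange(g,75,115)
mm=np.zeros_like(m);mm[110:150,168:218]=m[110:150,168:218]
n,l,st,c=cv2.connectedComponentsWithStats(mm);print(st[1:],c[1:])
hsv=cv2.cvtColor(d['im'],cv2.COLOR_RGB2HSV)
m=cv2.inRange(hsv,(10,60,60),(30,255,255)); m[260:]=0;cs,_=cv2.findContours(m,0,2); c=max(cs,key=cv2.contourArea)
for p in cv2.approxPolyDP(c,8,True)[:,0]: print(p,onz(d,p[0],p[1],.034).round(4))
for u,v in [(187.5,130)]: print(onz(d,u,v,.094))
```

```text
[[153 133 133 132 131 130 130 132 126 126 125 125 132 134 139 135 130 129
  129 131 133 129 131 131]
 [155 134 130 134 129 131 130 131 128 126 122 125 132 137 113 111 108 130
  126 132 132 131 128 129]
 [156 135 134 133 129 126 108  86  80  79  74  58  22  24  27  24  24  26
   45  66 114 131 129 129]
 [155 132 134 132 132  90  81  80  79  78  81  79  80  72  29  29  29  30
   25  30  30 113 127 132]
 [153 134 132 132  83  81  79  80  82  83  81  79  78  80  75  29  27  32
   30  30  31  35 114 130]
 [152 133 135 102  77  80  77  79  82  81  80  80  81  84  83  73  33  28
   33  29  32  30  55 133]
 [151 138 135  79  77  78  78  78  81  79  80  81  79  81  82  83  55  29
   31  31  30  30  39 130]
 [151 136 129  77  78  79  79  79  77  79  79  81  82  80  83  81  78  33
   34  31  31  32  32  99]
 [148 140 127  78  79  78  79  77  83  81  83  81  83  81  83  83  80  33
   28  33  34  35  30  78]
 [150 140 112  79  78  77  76  79  78  81  80  80  76  81  82  82  83  38
   36  31  37  34  36 111]
 [154 147 128  79  78  81  79  80  79  79  80  78  82  80  82  80  80  34
   37  32  32  3
[... 1025 characters left out ...]
]
 [204 140   1   1   1]
 [198 142   2   1   2]] [[186.54272864 130.07796102]
 [198.5        114.        ]
 [204.         115.        ]
 [209.5        117.66666667]
 [213.         123.        ]
 [214.         128.        ]
 [211.57142857 135.        ]
 [206.5        139.        ]
 [201.         141.        ]
 [204.         140.        ]
 [198.5        142.        ]]
[168  91] [0.6052 0.3931 0.034 ]
[177 239] [0.4611 0.4252 0.034 ]
[190 240] [0.4573 0.4121 0.034 ]
[185 206] [0.494  0.4074 0.034 ]
[203 192] [0.5045 0.3856 0.034 ]
[216 210] [0.4835 0.3774 0.034 ]
[205 241] [0.4531 0.397  0.034 ]
[235 241] [0.4467 0.3661 0.034 ]
[236  94] [0.5897 0.3311 0.034 ]
[0.5666064  0.36972478 0.094     ]
```

View pics/c5.png

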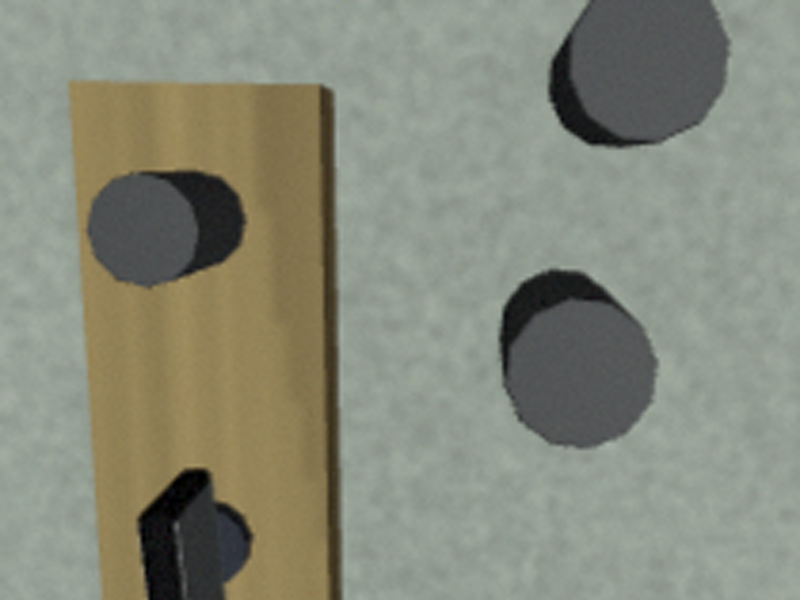

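Run:
```python
from h import *
plan([.5665,.370,.14],-12.5)
```

```text
t 2.92 tcp [0.4935 0.3115 0.2143] yaw -11.71 F [-0.5 -0.5 -0.1] w 0.499
turn [0.002 0.001 0.018] shift [ 0.597 -0.722  0.741]
```

>>> apply_moves(
  series=[0,0,0.018,0.6,-0.72,0,50,0,0,0.018,0.6,-0.72,0,50,0,0,0.018,0.6,-0.72,0.3,50,0,0,0.018,0.6,-0.72,0.7,50,0,0,0.018,0.6,-0.72,0.7,50,0,0,0.018,0.6,-0.72,0.7,50],
)

```text
time_s: 3.42
ee_pos: [0.5655, 0.3684, 0.1428]
tool_rot: [0.002, 0.994, -0.11, -0.002]
force: [0.2, -1.4, 1.2]
width: 0.497
```

Run:
```python
from h import *
plan([.5665,.370,.051],-12.5)
grab('wrist','w3')
d=load('w3'); g=cv2.cvtColor(d['im'],cv2.COLOR_RGB2GRAY)
```

```text
t 3.42 tcp [0.5655 0.3684 0.1428] yaw -12.6 F [ 0.2 -1.4  1.2] w 0.497
turn [ 0.006  0.005 -0.002] shift [ 0.01  -0.021  0.918]
```

View pics/w3.png

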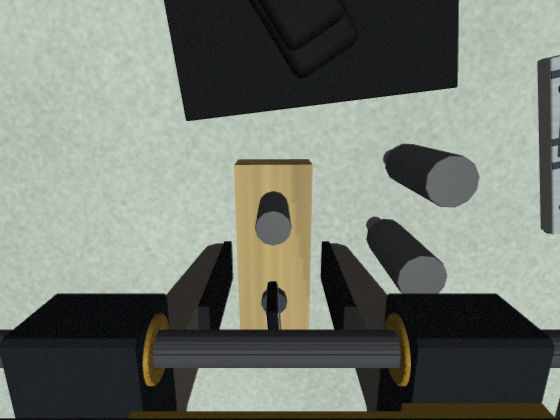

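Run:
```python
from h import *
d=load('w3'); g=cv2.cvtColor(d['im'],cv2.COLOR_RGB2GRAY)
mm=np.zeros_like(g);mm[200:250,245:300]=cv2.inRange(g,70,115)[200:250,245:300]
n,l,st,c=cv2.connectedComponentsWithStats(mm);i=1+np.argmax(st[1:,4]);print(st[i],c[i],onz(d,*c[i],.094))
plan([.5665,.370,.051],-12.5)
```

```text
[255 211  37  34 946] [272.79809725 227.55813953] [0.56716586 0.37017172 0.094     ]
t 3.47 tcp [0.5667 0.3696 0.1451] yaw -12.59 F [ 1.2 -0.1  0.6] w 0.5
turn [ 0.002  0.001 -0.002] shift [-0.002 -0.005  0.941]
```

Rod measured at (0.567, 0.370), in line with the tool. Lower, grip, and lift.

>>> apply_moves(
  series=[0,0,0,0,0,0.35,50,0,0,0,0,0,0.65,50,0,0,0,0,0,0.85,50,0,0,0,0,0,0.94,50,0,0,0,0,0,0.94,50,0,0,0,0,0,0.94,50,0,0,0,0,0,0.94,10,0,0,0,0,0,0.94,10,0,0,0,0,0,0.94,10,0,0,0,0,0,0.94,10,0,0,0,0,0,0.94,10,0,0,0,0,0,0.94,10,0,0,0,0,0,0.94,10],
  grip_force=25,
)

```text
time_s: 4.55
ee_pos: [0.5673, 0.3718, 0.0518]
tool_rot: [-0.0, 0.994, -0.109, 0.001]
force: [-1.3, -2.2, 7.0]
width: 0.255
```

Run:
```python
from h import *
plan([.5665,.370,.151],-12.5)
```

```text
t 4.55 tcp [0.5673 0.3718 0.0518] yaw -12.51 F [-1.3 -2.2  7. ] w 0.255
turn [-0.001 -0.001 -0.   ] shift [-0.003  0.018 -0.992]
```

>>> apply_moves(
  series=[0,0,0,0,0,-0.1,10,0,0,0,0,0,-0.2,10,0,0,0,0,0,-0.4,10,0,0,0,0,0,-0.7,10,0,0,0,0,0,-1,10,0,0,0,0,0,-1,10,0,0,0,0,0,-1,10],
)

```text
time_s: 5.13
ee_pos: [0.568, 0.3724, 0.1535]
tool_rot: [-0.001, 0.994, -0.109, 0.002]
force: [0.8, 0.6, -1.9]
width: 0.258
```

Run:
```python
from h import *
plan([.587,-.067,.165],0)
grab('wrist','w4')
grab('scene','s4')
```

```text
t 5.13 tcp [0.568  0.3724 0.1535] yaw -12.51 F [ 0.8  0.6 -1.9] w 0.258
turn [-0.004 -0.005 -0.278] shift [ 1.138  4.248 -0.125]
```

View pics/w4.png

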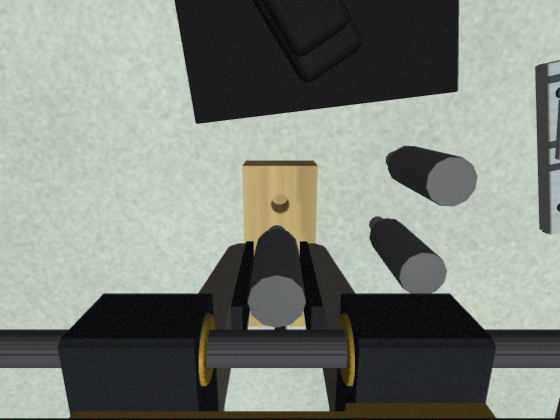

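View pics/s4.png

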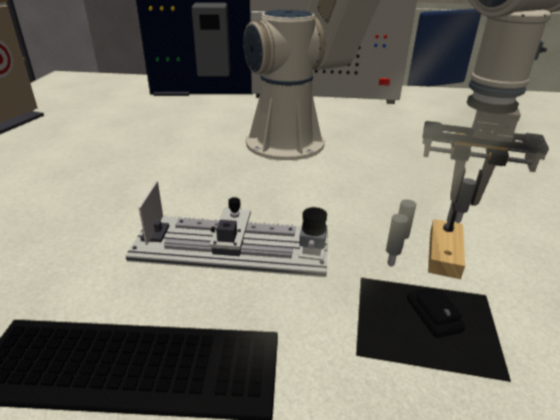

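>>> apply_moves(
  series=[0,0,0,0,0,-0.4,10,0,0,-0.1,0.1,0.3,-0.6,10,0,0,-0.278,0.24,1,-0.6,10,0,0,-0.278,0.24,1,-0.6,10,0,0,-0.278,0.24,1,-0.6,10],
)

```text
time_s: 5.65
ee_pos: [0.5673, 0.2636, 0.2093]
tool_rot: [0.002, 1.0, -0.001, -0.001]
force: [0.5, -0.5, -1.6]
width: 0.257
```

>>> apply_moves(
  series=[0,0,0,0,1,0,10,0,0,0,0,1,0,10,0,0,0,0,1,0,10],
)

```text
time_s: 5.9
ee_pos: [0.5671, 0.1651, 0.2089]
tool_rot: [0.001, 1.0, -0.001, -0.002]
force: [1.0, -0.3, -0.2]
width: 0.253
```

>>> apply_moves(
  series=[0,0,0,0,1,0,10,0,0,0,0,1,0,10,0,0,0,0,1,0,10],
)

```text
time_s: 6.15
ee_pos: [0.5673, 0.0651, 0.209]
tool_rot: [0.001, 1.0, -0.001, -0.001]
force: [0.5, 0.3, -1.9]
width: 0.258
```

>>> apply_moves(
  series=[0,0,0,0,1,0,10,0,0,0,0,1,0,10,0,0,0,0,1,0,10,0,0,0,0,1,0,10,0,0,0,0,1,0,10],
)

```text
time_s: 6.57
ee_pos: [0.5679, -0.0316, 0.2094]
tool_rot: [-0.0, 1.0, -0.001, -0.001]
force: [-0.2, 0.3, -1.7]
width: 0.258
```

Run:
```python
from h import *
plan([.5895,-.0665,.165],-.3)
grab('wrist','w5')
```

```text
t 6.57 tcp [ 0.5679 -0.0316  0.2094] yaw -0.16 F [-0.2  0.3 -1.7] w 0.258
turn [-0.001  0.003  0.003] shift [0.218 0.348 0.443]
```

View pics/w5.png

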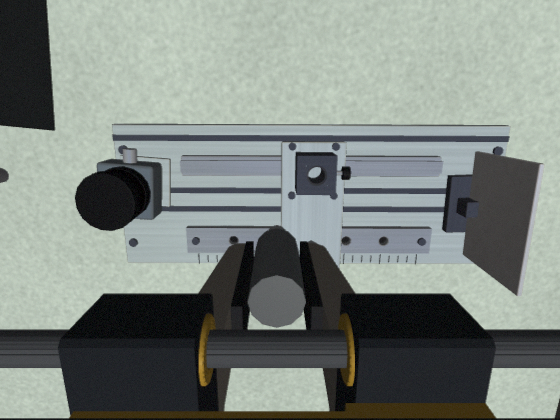

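Run:
```python
from h import *
d=load('w5')
b=cv2.cvtColor(d['im'],cv2.COLOR_RGB2BGR)[145:215,280:355]
cv2.imwrite('pics/c6.png',cv2.resize(b,None,fx=8,fy=8,interpolation=cv2.INTER_CUBIC))
g=cv2.cvtColor(d['im'],cv2.COLOR_RGB2GRAY)
mm=np.zeros_like(g);mm[270:328,240:315]=cv2.inRange(g,70,130)[270:328,240:315]
n,l,st,c=cv2.connectedComponentsWithStats(mm);i=1+np.argmax(st[1:,4]);print(st[i],c[i],onz(d,*c[i],.252))
```

```text
[ 248  275   58   53 2298] [276.35944299 300.89773716] [ 0.56858774 -0.03174541  0.252     ]
```

View pics/c6.png

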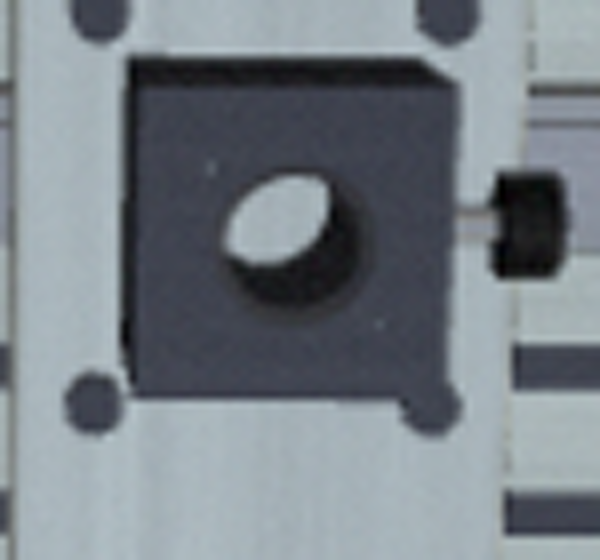

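Run:
```python
from h import *
d=load('w5')
print(onz(d,316.9,175.5,.08)); d=load('w1');print(onz(d,254.3,85.5,.08))
plan([.5895,-.0665,.150],-.3)
```

```text
[ 0.5892832  -0.06614919  0.08      ]
[ 0.58891218 -0.06691341  0.08      ]
t 6.62 tcp [ 0.568  -0.0307  0.2095] yaw -0.07 F [-0.4  0.2 -1.5] w 0.257
turn [-0.001  0.002  0.005] shift [0.216 0.358 0.595]
```

>>> apply_moves(
  series=[0,0,0.004,0.1,0.18,0,10,0,0,0.004,0.21,0.358,0.1,10,0,0,0.004,0.21,0.358,0.3,10,0,0,0.004,0.21,0.358,0.6,10,0,0,0.004,0.21,0.358,0.6,10,0,0,0.004,0.21,0.358,0.6,10,0,0,0.004,0.21,0.358,0.6,10],
)

```text
time_s: 7.2
ee_pos: [0.59, -0.066, 0.1514]
tool_rot: [-0.0, 1.0, -0.001, 0.0]
force: [1.1, 0.8, -1.5]
width: 0.253
```

Run:
```python
from h import *
plan([.589,-.0665,.097],-.3)
grab('wrist','w6');grab('scene','s6')
a=cv2.imread('pics/s6.png');cv2.imwrite('pics/s6c.png',cv2.resize(a[130:270,150:310],(800,700))[:600])
```

```text
t 7.2 tcp [ 0.59   -0.066   0.1514] yaw -0.11 F [ 1.1  0.8 -1.5] w 0.253
turn [-0.    -0.     0.004] shift [-0.01   0.005  0.544]
```

View pics/s6c.png

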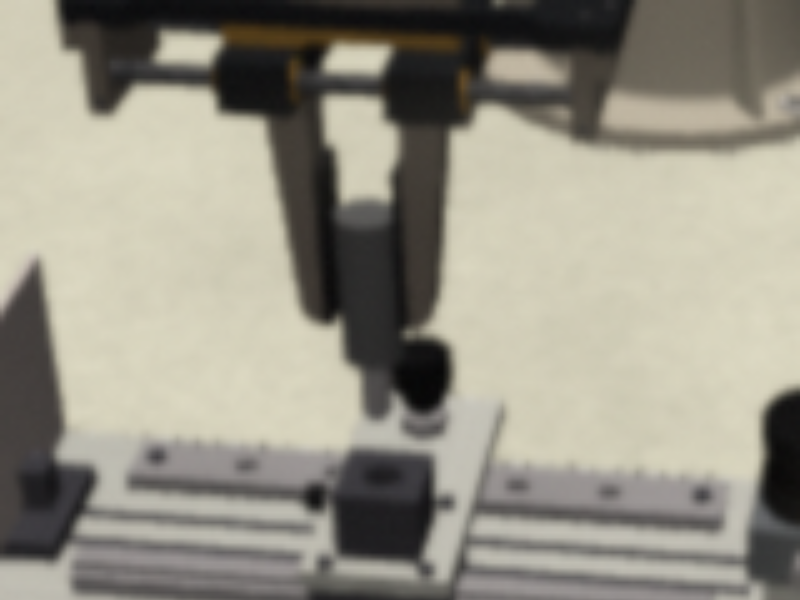

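View pics/w6.png

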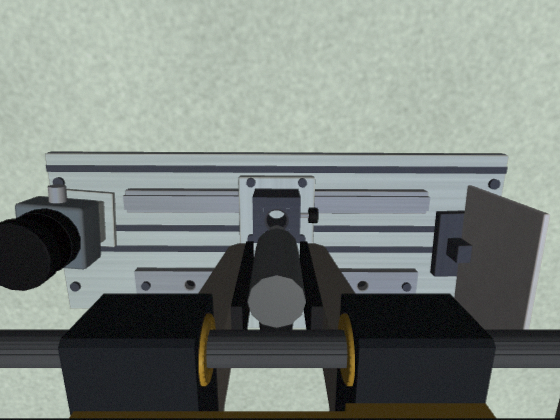

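Run:
```python
from h import *
s=load('s6');d=load('w6')
print(proj(s,[.59,-.066,.106]),proj(s,[.59,-.066,.08]), proj(s,[.589,-.0665,.08]), onz(s,226.6,224.6,.08),onz(s,225.2,213.5,.106))
b=cv2.cvtColor(d['im'],cv2.COLOR_RGB2BGR)[170:250,230:330]
cv2.imwrite('pics/c7.png',cv2.resize(b,None,fx=7,fy=7,interpolation=cv2.INTER_CUBIC))
plan([.589,-.0665,.097],-.3)
```

```text
(np.float64(225.28266203726616), np.float64(212.68495221220059)) (np.float64(225.97668291924072), np.float64(223.94106317556327)) (np.float64(225.82538872123482), np.float64(223.63756585553088)) [ 0.5920954  -0.06435131  0.08      ] [ 0.59285034 -0.06558259  0.106     ]
t 7.3 tcp [ 0.5906 -0.0665  0.1522] yaw -0.13 F [ 0.5 -1.  -1.2] w 0.258
turn [ 0.    -0.003  0.004] shift [-0.017 -0.     0.552]
```

View pics/c7.png

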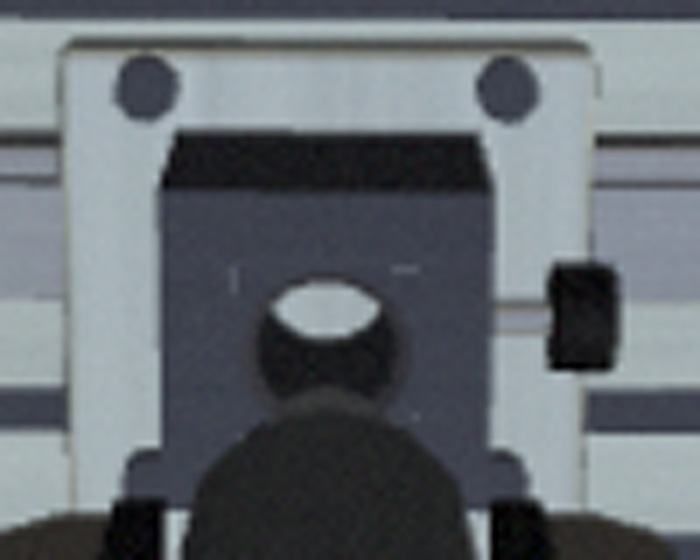

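Run:
```python
from h import *
d=load('w6');print(onz(d,276.7,219.6,.08))
g=cv2.cvtColor(d['im'],cv2.COLOR_RGB2GRAY)
mm=np.zeros_like(g);mm[270:328,240:315]=cv2.inRange(g,70,130)[270:328,240:315]
n,l,st,c=cv2.connectedComponentsWithStats(mm);i=1+np.argmax(st[1:,4]);print(st[i],c[i],onz(d,*c[i],.194))
```

```text
[ 0.58993547 -0.06622796  0.08      ]
[ 248  275   58   53 2303] [276.37038645 301.00217108] [ 0.59046784 -0.06611073  0.194     ]
```

>>> apply_moves(
  series=[0,0,0,-0.005,0,0.1,10,0,0,0,-0.005,0,0.2,10,0,0,0,-0.005,0,0.25,10,0,0,0,-0.005,0,0.3,10,0,0,0,-0.005,0,0.35,10,0,0,0,-0.005,0,0.4,10,0,0,0,-0.005,0,0.4,10],
)

```text
time_s: 7.88
ee_pos: [0.5888, -0.067, 0.1095]
tool_rot: [-0.0, 1.0, -0.002, -0.0]
force: [1.6, 0.8, -3.2]
width: 0.258
```

Run:
```python
from h import *
plan([.589,-.0665,.097],-.3)
```

```text
t 7.88 tcp [ 0.5888 -0.067   0.1095] yaw -0.19 F [ 1.6  0.8 -3.2] w 0.258
turn [-0.     0.001  0.002] shift [ 0.002 -0.005  0.125]
```

Spigot is in the hole with little force. Lowering the rest.

>>> apply_moves(
  series=[0,0,0,0,0,0.05,10,0,0,0,0,0,0.09,10,0,0,0,0,0,0.12,10,0,0,0,0,0,0.13,10,0,0,0,0,0,0.13,10],
)

```text
time_s: 8.3
ee_pos: [0.5891, -0.0671, 0.0978]
tool_rot: [-0.0, 1.0, -0.002, 0.0]
force: [-0.2, 0.5, 2.2]
width: 0.256
```

Run:
```python
from h import *
plan([.589,-.0665,.097],-.3)
```

```text
t 8.3 tcp [ 0.5891 -0.0671  0.0978] yaw -0.18 F [-0.2  0.5  2.2] w 0.256
turn [-0.    -0.     0.003] shift [-0.001 -0.006  0.008]
```

>>> apply_moves(
  series=[0,0,0,0,0,0,50,0,0,0,0,0,0,50,0,0,0,0,0,0,50,0,0,0,0,0,0,50,0,0,0,0,0,-0.2,50,0,0,0,0,0,-0.5,50,0,0,0,0,0,-0.8,50,0,0,0,0,0,-0.8,50,0,0,0,0,0,-0.8,50],
)

```text
time_s: 9.05
ee_pos: [0.5902, -0.0673, 0.1794]
tool_rot: [0.0, 1.0, -0.002, 0.002]
force: [-0.3, 1.3, -0.6]
width: 0.5
```

Run:
```python
from h import *
plan([.510,-.066,.16],-.3)
grab('wrist','w7');grab('scene','s7')
a=cv2.imread('pics/s7.png');cv2.imwrite('pics/s7c.png',cv2.resize(a[150:270,150:310],(800,600)))
```

```text
t 9.05 tcp [ 0.5902 -0.0673  0.1794] yaw -0.18 F [-0.3  1.3 -0.6] w 0.5
turn [ 0.001 -0.005  0.003] shift [-0.803 -0.011  0.191]
```

View pics/s7c.png

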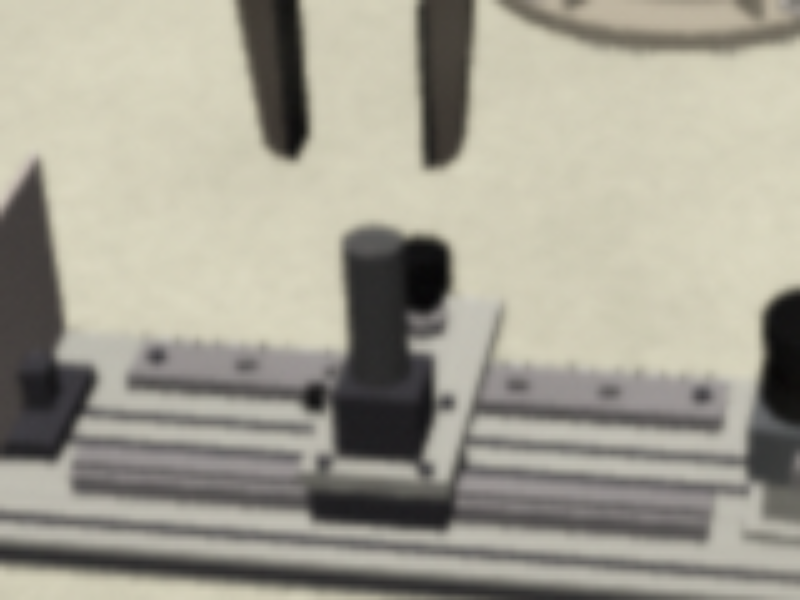

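View pics/w7.png

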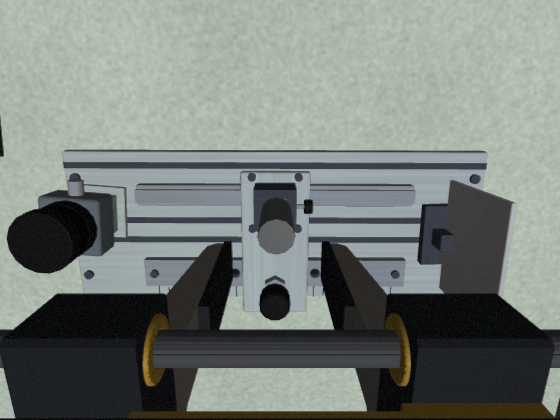

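Run:
```python
from h import *
d=load('w7')
b=cv2.cvtColor(d['im'],cv2.COLOR_RGB2BGR)[265:330,240:310]
cv2.imwrite('pics/c8.png',cv2.resize(b,None,fx=8,fy=8,interpolation=cv2.INTER_CUBIC))
for u,v in [(274.7,299),(274.7,304)]: print(onz(d,u,v,.09))
```

```text
[ 0.51760603 -0.06578625  0.09      ]
[ 0.51306926 -0.06576784  0.09      ]
```

View pics/c8.png

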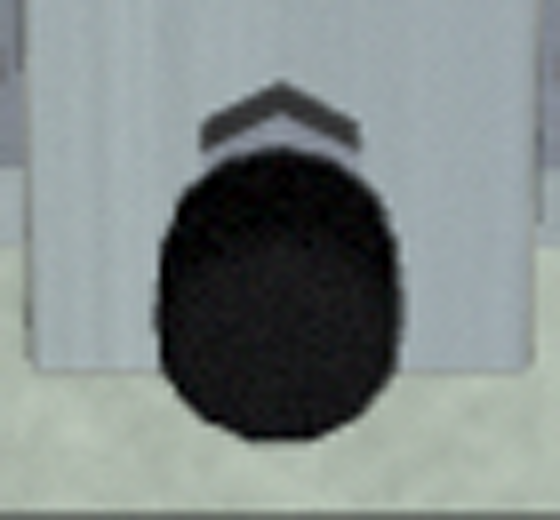

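>>> apply_moves(
  series=[0,0,0,-0.3,0,0,50,0,0,0,-0.6,-0.01,0,50,0,0,0,-0.8,-0.01,0.1,50,0,0,0,-0.8,-0.01,0.5,50,0,0,0,-0.8,-0.01,0.6,50,0,0,0,-0.8,-0.01,0.6,50],
)

```text
time_s: 9.65
ee_pos: [0.5061, -0.0655, 0.1143]
tool_rot: [-0.0, 1.0, -0.002, -0.004]
force: [0.5, 0.4, -0.9]
width: 0.496
```

Run:
```python
from h import *
grab('wrist','w8')
plan([.510,-.066,.059],-.3)
```

```text
t 9.7 tcp [ 0.5079 -0.0657  0.1161] yaw -0.18 F [-0.  -0.6  0.6] w 0.501
turn [-0.001  0.005  0.003] shift [0.024 0.003 0.571]
```

View pics/w8.png

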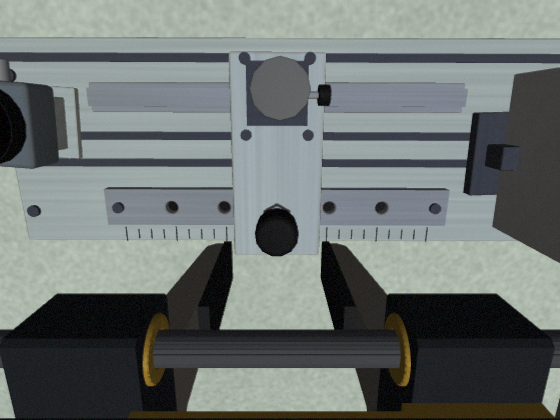

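>>> apply_moves(
  series=[0,0,0,0.02,0,0.2,50,0,0,0,0.02,0,0.35,50,0,0,0,0.02,0,0.48,50,0,0,0,0.02,0,0.56,50,0,0,0,0.02,0,0.56,50,0,0,0,0.02,0,0.56,50,0,0,0,0.02,0,0.56,50],
)

```text
time_s: 10.28
ee_pos: [0.5119, -0.066, 0.0625]
tool_rot: [0.0, 1.0, -0.002, 0.001]
force: [0.5, -0.7, 0.0]
width: 0.497
```

Run:
```python
from h import *
grab('wrist','w9')
d=load('w8');print(onz(d,276.5,235,.09))
plan([.510,-.066,.059],-.3)
```

```text
[ 0.51086486 -0.06561159  0.09      ]
t 10.33 tcp [ 0.5119 -0.066   0.0626] yaw -0.18 F [-0.5  0.   0.1] w 0.501
turn [ 0.    -0.002  0.003] shift [-0.019  0.     0.036]
```

View pics/w9.png

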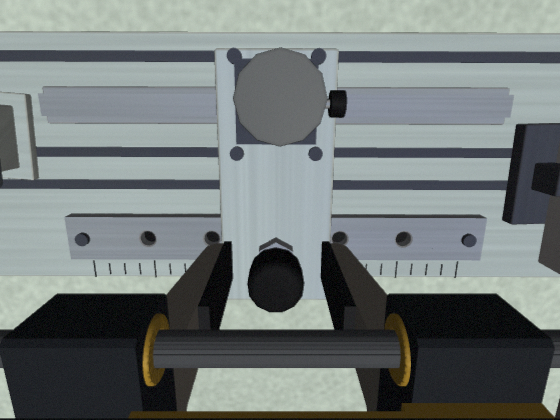

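>>> apply_moves(
  series=[0,0,0,-0.01,0,0.03,50,0,0,0,-0.01,0,0.03,50,0,0,0,-0.01,0,0.03,15,0,0,0,-0.01,0,0.03,15,0,0,0,-0.01,0,0.03,15,0,0,0,-0.01,0,0.03,15,0,0,0,-0.01,0,0.03,15,0,0,0,-0.01,0,0.03,15,0,0,0,-0.01,0,0.03,15],
  grip_force=45,
)

```text
time_s: 11.08
ee_pos: [0.51, -0.0659, 0.0587]
tool_rot: [-0.0, 1.0, -0.002, 0.0]
force: [-0.8, 0.7, 1.9]
width: 0.272
```

Run:
```python
from h import *
plan([.510,-.066,.059],-.3)
```

```text
t 11.08 tcp [ 0.51   -0.0659  0.0587] yaw -0.18 F [-0.8  0.7  1.9] w 0.272
turn [-0.    -0.     0.003] shift [-0.     0.001 -0.003]
```

>>> apply_moves(
  series=[0,0,0,0,0,-0.04,15,0,0,0,0,0,-0.08,15,0,0,0,0,0,-0.12,15,0,0,0,0,0,-0.125,15,0,0,0,0,0,-0.125,15,0,0,0,0,0,-0.125,15],
)

```text
time_s: 11.58
ee_pos: [0.51, -0.0659, 0.0709]
tool_rot: [0.0, 1.0, -0.002, 0.0]
force: [3.2, 0.2, -9.1]
width: 0.271
```

Run:
```python
from h import *
plan([.510,-.026,.0712],-.3)
```

```text
t 11.58 tcp [ 0.51   -0.0659  0.0709] yaw -0.18 F [ 3.2  0.2 -9.1] w 0.271
turn [ 0.    -0.     0.003] shift [-0.001 -0.399 -0.003]
```

>>> apply_moves(
  series=[0,0,0,0,-0.04,0,15,0,0,0,0,-0.09,0,15,0,0,0,0,-0.14,0,15,0,0,0,0,-0.19,0,15,0,0,0,0,-0.24,0,15,0,0,0,0,-0.29,0,15,0,0,0,0,-0.34,0,15,0,0,0,0,-0.38,0,15,0,0,0,0,-0.4,0,15,0,0,0,0,-0.4,0,15,0,0,0,0,-0.4,0,15,0,0,0,0,-0.4,0,15],
)

```text
time_s: 12.58
ee_pos: [0.5102, -0.0257, 0.0711]
tool_rot: [-0.0, 1.0, -0.002, 0.0]
force: [3.9, 2.0, -9.7]
width: 0.27
```

Run:
```python
from h import *
plan([.510,-.026,.0587],-.3)
grab('wrist','w10');grab('scene','s10')
a=cv2.imread('pics/s10.png');cv2.imwrite('pics/s10c.png',cv2.resize(a[150:270,150:310],(800,600)))
```

```text
t 12.58 tcp [ 0.5102 -0.0257  0.0711] yaw -0.19 F [ 3.9  2.  -9.7] w 0.27
turn [-0.    -0.     0.003] shift [-0.002  0.003  0.124]
```

View pics/w10.png

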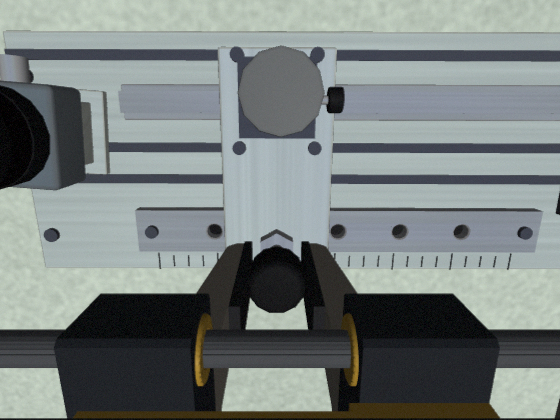

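View pics/s10c.png

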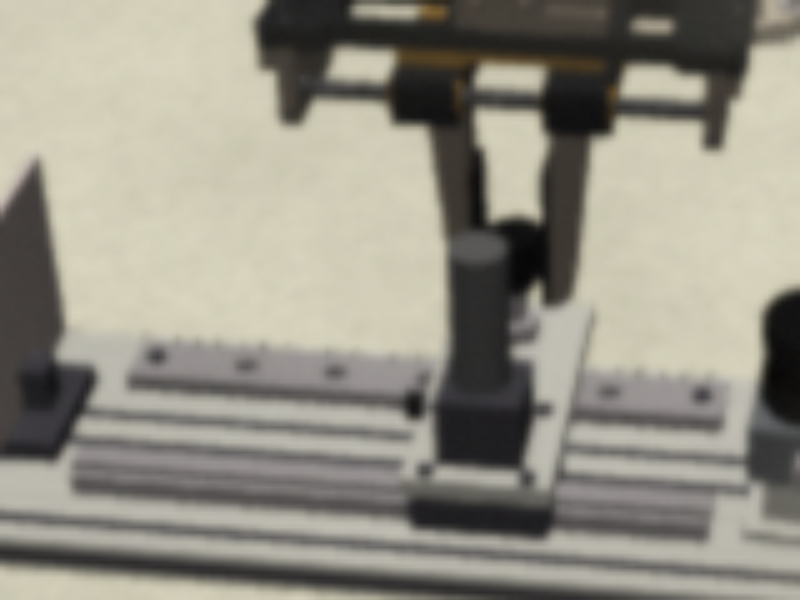

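>>> apply_moves(
  series=[0,0,0,0,0,0.03,15,0,0,0,0,0,0.06,15,0,0,0,0,0,0.09,15,0,0,0,0,0,0.11,15,0,0,0,0,0,0.125,15,0,0,0,0,0,0.13,15,0,0,0,0,0,0.13,15,0,0,0,0,0,0.13,15],
)

```text
time_s: 13.35
ee_pos: [0.5103, -0.0259, 0.0586]
tool_rot: [0.0, 1.0, -0.002, 0.0]
force: [-0.1, 0.9, 5.9]
width: 0.269
```

Run:
```python
from h import *
plan([.510,-.026,.0587],-.3)
grab('wrist','w11')
```

```text
t 13.35 tcp [ 0.5103 -0.0259  0.0586] yaw -0.18 F [-0.1  0.9  5.9] w 0.269
turn [ 0.    -0.     0.003] shift [-0.003  0.001 -0.001]
```

View pics/w11.png

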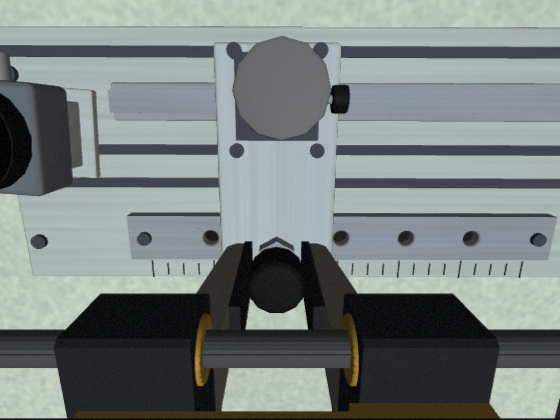

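Run:
```python
from h import *
grab('top','t12');grab('scene','s12')
s,p,R=cur();print(s['time_s'],p.round(4),s['force'].round(1),s['width'])
```

```text
13.5 [ 0.5103 -0.0259  0.0587] [-0.2  0.7  6.2] 0.27280640531478995
```

View pics/s12.png

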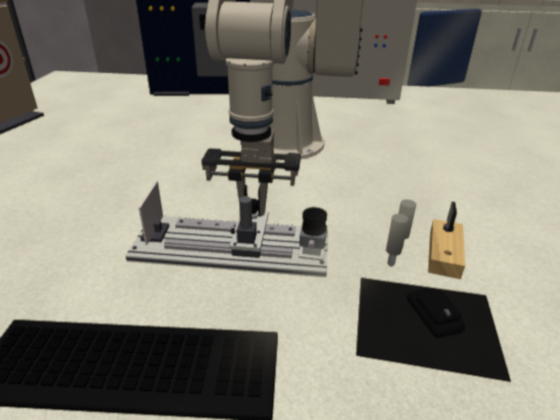

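The rod is in the holder at (246,215). The slide is one hole nearer the scanner at (314,225), and the plate, scanner, reflector and mouse haven't moved. I'm handing in.

```bash
python3 -c "
from bench import bot
print(bot.sign_off())"
```

```text
the job is handed in; nothing more can be done
None
```

I handed the job in at about 13.5 s with every step done in the order asked. No verdict came back, and no check failed or disagreed in a way that mattered.

- **Rod:** I took the smallest of the three grey rods, the one in the plywood block, and stood it in the post holder. The pictures show its shoulder on the rim. The height when I let go matched fully down (TCP z 0.0978 m, expected 0.0978 m).
- **Plunger:** I pulled the knob up about 12.2 mm. The upward pull was 9.1 N, which matches the spring with the pin clear of the strip.
- **Slide:** I moved it 40 mm towards the scanner (+y). The strip holes seen either side of the slide show it over the second hole from the scanner end.
- **Pin:** I let it down until the knob was back at its home height (TCP z 0.0587 m both before and after). I was still gripping the knob at hand-in, pressing down about 6 N. I did not test the lock by pushing the slide sideways.
- **Everything else:** In the last scene picture, the reflector, scanner, white plate, mouse and the two larger rods stand where they started.
- **Measurement spread:** The scene camera's positions were 5–8 mm off the top camera's in x. I worked from the close wrist views instead, which agreed with each other to about 1 mm.

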